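Hold the lever bin open, then ease its lid shut

ROBOT

A 7-joint arm with a two-finger parallel gripper is mounted at the origin on the work surface. World frame = base frame: x ahead of the robot, y to its left, z up, the work surface at z = 0. Lengths are in m, angles in degrees, forces in N, time in s.
With the tool pointing down it reaches from about 0.425 to 0.875 m from the base axis. Payload 4.7 kg.
Tool frame: the origin (TCP) lies at the very end of the fingers, on their centre line; the grasp point (between the pads) lies 19 mm behind it (bot.grasp_offset is the distance from the TCP to the grasp point, in m); z points along the fingers, y is the line along which they close (so a half turn about z gives the same grasp; the last joint's range is limited). The gripper opens to 87 mm and grips with 3 to 60 N. Pads are 19 mm wide; open, the fingers measure 117 mm over their backs; the gripper's body (75 mm by 190 mm) begins 51 mm behind the grasp point.
Start: joints at [75.693, 18.392, -4.016, 83.108, 1.295, 78.541, -3.26], TCP at [0.169, -0.628, 0.188] pointing down, gripper open.
Joint ranges: [-163.93, 163.93], [-17.29, 119.83], [-79.2, 71.16], [3.27, 140.29], [-89.18, 269.18], [5.43, 117.66], [-154.24, 154.24]. Speed limits (degrees/s): [147.25, 147.25, 180, 180, 180, 180, 180].

INTERFACE

Orientations are given as [roll, pitch, yaw] about the fixed x, y, z axes, in that order (R = Rz(yaw) Ry(pitch) Rx(roll)).
In Python, from workcell import telemetry, eyes, sign_off, bot gives the robot as it stands. The module is installed in compiled form; this text tells all that it offers.
- The arm moves only by the tool play_rows, never from a script. Its argument "commands" is one flat list of numbers, 7 for each row, row after row: the opening, from -1 (shut) to 1 (fully open), then the shift along the world's x, y, z each as a share of 200 mm, from -1 to 1, then the turn, a rotation vector about the world's x, y, z each as a share of 90 degrees, from -1 to 1. In form: [grip, dx, dy, dz, ax, ay, az, grip, dx, dy, dz, ax, ay, az, ...]. A call has exactly 5 rows; each row is the pose to reach, as a shift and turn from the pose commanded when the call began; what a row does not reach only later rows make up. A row lasts 1/12 s, in which the tool goes at most 41.7 mm and 7.16 degrees, less where a joint would pass 70% of its speed; a pose out of reach is approached as far as the arm can. A call with a number of a shift or a turn outside -1 to 1 is refused whole. A call with a gripper value outside its range is refused whole. The fingers move at their own pace and stop on an object; "newtons" is the grip in N (left out, the last holds). Time passes only in rows, so rows that repeat a pose let the fingers close, or fill a call up. It gives the time, the measured TCP pose, the force, the opening and the grip force at its end, in the units of the state.
- telemetry.observe(): the state, without advancing time (a new reading comes with each control period).
- eyes.grab_frame(name): name is "scene" or "side" or "wrist"; returns a dict with "color" (384x512x3 uint8, red, green, blue), "mtx" (3x3 intrinsics, pixels), "extrinsics" (4x4, takes a point from camera to world coordinates); the wrist camera has in their place "mount" (4x4, takes a point from camera to tool coordinates, whose origin is the TCP and whose axes are the flange's). Camera axes: x right, y up, looking along -z (the intrinsics and any distortion apply to the point x, -y, -z); pixel columns grow to the right and rows downward; lengths in m; the calibration is good to about 2 mm. A picture is of the moment at which its call begins: read the wrist's pose just before it. There is no depth.
- sign_off(): hands the job in; it is judged then, once.
The state is a dict: "time": time; "joint_pos": joint angles; "joint_vel": joint speeds; "tau": joint torques, N m; "ee_pos": TCP position; "orientation": TCP orientation; "ft_force": force on the tool from outside, world axes, zero at the start; "moment": the same for the moment, N m; "opening": opening from 0.0 (shut) to 1.0 (fully open); "gripper_force": force on a finger pad.
Only numpy, scipy, OpenCV 4.12 (cv2) and the standard library are available. Lean on these libraries where they do the work, as an engineer would, in place of code of your own. Each camera call takes 0.05 s, during which the arm holds its last target. There are 200 camera calls.

TASK

Open the round lever bin for me while I drop the combings in: press its front lever right down with a fingertip so that the lid stands wide open, and keep it pressed for at least three seconds. Then let the lever up slowly, keeping it under your finger all the way, so that the lid comes down gently without dropping or slamming, and leave the bin shut. Do not touch the lid itself or lift, drag or tip the bin, and leave the square bin and the other things on the bench alone.

Things in the scene. Friction and masses are not known exactly. Their poses are not given: they have to be found in the camera images.
- round_bin: The round lever bin to open: loose, about 2.7 kg, white enamelled steel drum 170 mm in diameter on a black plinth, with a domed steel lid, 181 mm high when shut. Origin: centre of its underside, on the bench; z up. Its lever sticks out in front along its own -x; the lid's hinge and push rod are at its back (+x). It stands on rubber feet and can slide or tip if pushed hard.
- round_bin_press (a point): Centre of the top face of the round bin's lever tread, 157 mm in front of the bin's axis, 72 mm clear of the drum wall, 67 mm clear of the lid's rim. Its top is 40 mm above the bench at rest and 15 mm when pressed right down, where a rubber stop under it meets the bench: 25 mm of travel on an arc of 127 mm radius about a cross axle in the plinth, tilting 11 degrees; it shifts under 5 mm level.
- round_bin_lever (a joint): Angle of the round bin's lever (rad): 0 at rest, grows as the tread is pressed, about 0.20 when its stop meets the bench (0.21 at most). It turns the lid through the push rod, ratio 1 to 6. No spring: the lid's weight pushes the tread back up, with about 5 to 12 N when shut, falling to 1.5 to 4 N when wide open. Left free it flies up and the lid slams in about 0.2 s.
- round_bin_lid (a joint): Angle of the round bin's lid (rad): 0 shut, about 1.2 wide open, always 6 times the lever's angle. It stands up at the back, away from the lever, and never comes over the tread. 1 mm at the tread is about 0.047 rad at the lid: a tread let up at 20 mm/s closes the lid at about 0.95 rad/s. Over 2 rad/s (about 42 mm/s at the tread) is a drop.
- round_bin_cover: The round bin's domed steel lid cover, 179 mm in diameter, 25 mm high. Origin: centre of its lower rim, 156 mm above the bench when shut. Not to be touched by the robot.
- round_bin_tread: The round bin's lever tread, the part to press: a flat black ribbed rubber pad 34 mm fore and aft by 44 mm across, 6 mm thick, on a flat steel arm, level at rest. Origin: centre of its underside, 6 mm under its top; x towards the drum, y along its 44 mm, z out of its top. Press it from straight above or with the tool tilted.
- square_bin: Bystander: a square-sided lever bin of the same make and materials, 150 mm deep by 140 mm wide, 163 mm high, with a flat steel lid and the same kind of lever; the two bins may stand either way round. Origin: centre of its underside; its lever sticks out along its own -x, tread centre 147 mm in front of its axis, 40 mm high. Must stay shut and where it is.
- square_bin_lid (a joint): Angle of the square bin's lid (rad): 0 shut, 1.2 open. Must stay shut.
- pump_bottle: Bystander: empty green plastic pump bottle, 64 mm in diameter, 190 mm high, light; origin centre of its underside. It stands at the back between the bins.
- shed_comb: Bystander: steel shedding comb with wooden grip, 191 mm long (along its x), 40 mm wide, 14 mm high, lying between the two levers; origin on its underside near its middle.
- bristle_brush: Bystander: wooden bristle brush, 125 x 54 mm, 34 mm high, lying on its bristles; origin centre of its underside.
- enamel_cup: Bystander: small white enamel cup with a handle, 74 mm in diameter, 68 mm high, standing between the bins; origin centre of its underside.
- slicker_brush: Bystander: slicker brush, wooden head 62 x 100 mm and a handle along its -x, 165 mm long, up to 26 mm high; origin on the bench under the neck.
- salve_tin: Bystander: flat round aluminium salve tin, 78 mm in diameter, 29 mm high; origin centre of its underside.

How it is judged (in metres and radians):
On the way, in this order (a step that is already met when the one before it is completed fails the run):
1. the round bin's lever is pressed by the fingers and its lid stands wide open (over 1.0 rad) for three seconds (value of joint round_bin_lid above 1 rad and contact force between the fingers and round_bin_tread above 0.3 N), for 3 s.
2. the lid has come down until it is nearly shut (under 0.12 rad) with the fingers still on the lever (value of joint round_bin_lid between 0.02 and 0.12 rad and contact force between the fingers and round_bin_tread above 0.3 N).
3. the lid is shut (value of joint round_bin_lid below 0.02 rad), for 0.2 s.
At the end, for the whole second after the job is handed in: The round bin is shut again (lid under 0.03 rad) and stands upright within 30 mm of where it was; the square bin is shut and it and the other things are within 20 mm of where they were (value of joint each of round_bin_lid, square_bin_lid below 0.03 rad and value of joint round_bin_lever below 0.01 rad and distance of round_bin from where it was at the start of the episode below 0.03 m and angle between round_bin's own z axis and vertical below 0.03 rad and linear speed of round_bin below 0.01 m/s and distance of each of square_bin, pump_bottle, shed_comb, bristle_brush, enamel_cup, slicker_brush, salve_tin from where it was at the start of the episode below 0.02 m); the robot touches nothing.
It fails at once if the lid of the round bin is let drop (closing faster than 2 rad/s once below 0.95 rad) (value of joint round_bin_lid below 0.95 rad and velocity of joint round_bin_lid below -2 rad/s).
It fails at once if the robot touches the lid of the round bin (contact force between any of the fingers, the arm and round_bin_cover above 1 N).
It fails at once if the round bin is lifted, dragged or tipped (height (world z) of round_bin above 0.012 m or distance of round_bin from where it was at the start of the episode above 0.03 m or angle between round_bin's own z axis and vertical above 0.12 rad).
It fails at once if the square bin is opened, dragged or tipped (value of joint square_bin_lid above 0.12 rad or distance of square_bin from where it was at the start of the episode above 0.02 m or angle between square_bin's own z axis and vertical above 0.12 rad).
It fails at once if another thing on the bench is pushed, lifted or knocked over (distance of any of pump_bottle, shed_comb, bristle_brush, enamel_cup, slicker_brush, salve_tin from where it was at the start of the episode above 0.02 m or angle between any of pump_bottle, enamel_cup's own z axis and vertical above 0.3 rad).
It also fails if it takes over 51 s, if anything falls off the work surface, if the arm or the gripper's body presses on something with over 40 N, if the wrist force passes 120 N, or if a joint passes its speed limit or range.

## Working session

There is one attempt and no reset: what is moved stays moved. The work goes in short steps, Python scripts to look and compute and a tool call to move; the robot and the scene stay as the last step left them, time stands still between calls to the robot, and variables do not carry over. Pictures are saved under pics/ and viewed, at most 10 in all, crops included, and the job is handed in when it is done.

Besides the shell and the picture viewer there is one more tool, called in YAML: its name, and indented under it one key for each argument. play_rows: Moves the arm, as the interface text tells. Its arguments: {"type":"object","properties":{"commands":{"type":"array","items":{"type":"number","minimum":-1,"maximum":1}},"newtons":{"type":"number"}},"required":["commands"]}

```bash
mkdir -p pics; python3 - <<'E'
from workcell import telemetry, eyes
import cv2, numpy as np
s=telemetry.observe(); print({k:np.round(s[k],3) for k in ("time","ee_pos","orientation","ft_force","opening")})
ims=[]
for n in("scene","side"):
    f=eyes.grab_frame(n); np.savez(f"{n}.npz",**{k:v for k,v in f.items() if not isinstance(v,str)})
    cv2.imwrite(f"pics/{n}.png",cv2.resize(f["color"][:,:,::-1],(800,600)))
    print(n,[k for k in f],f["mtx"].round(1).tolist(),f["extrinsics"].round(3).tolist())
E
```

```text
{'time': np.float64(0.0), 'ee_pos': array([ 0.169, -0.627,  0.187]), 'orientation': array([-1.79894e+02,  5.00000e-03,  1.51170e+01]), 'ft_force': array([-0.175, -0.498,  0.331]), 'opening': np.float64(1.0)}
scene ['color', 'mtx', 'extrinsics'] [[452.6, 0.0, 253.5], [0.0, 452.6, 199.5], [0.0, 0.0, 1.0]] [[0.98, -0.187, 0.061, 0.663], [0.197, 0.928, -0.318, -0.454], [0.002, 0.323, 0.946, 1.51], [0.0, 0.0, 0.0, 1.0]]
side ['color', 'mtx', 'extrinsics'] [[382.5, 0.0, 250.1], [0.0, 382.5, 196.7], [0.0, 0.0, 1.0]] [[-0.827, 0.315, -0.466, -0.033], [-0.562, -0.479, 0.674, 0.897], [-0.011, 0.82, 0.573, 0.885], [0.0, 0.0, 0.0, 1.0]]
```

View pics/scene.png

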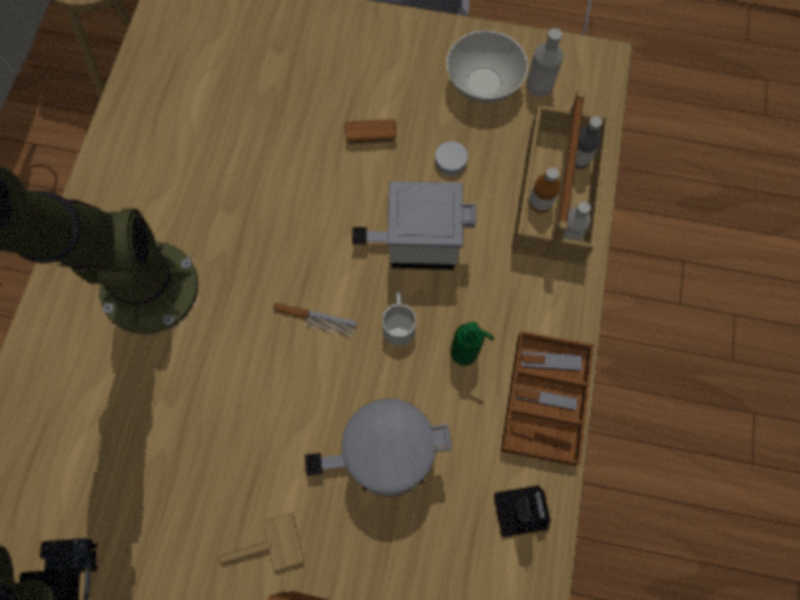

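View pics/side.png

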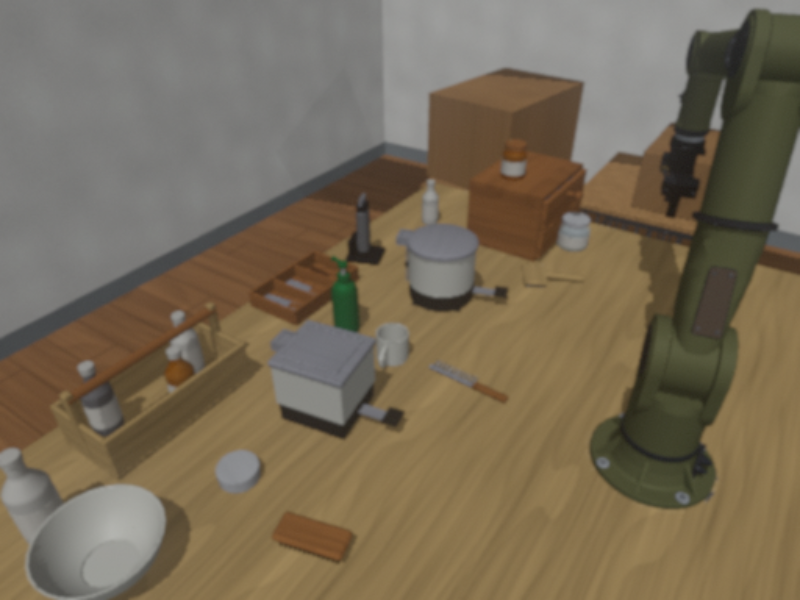

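The scene view shows the round bin's lid at about (389,446) of the 800x600 picture and its black tread at (314,464), with the slicker brush in front and to the right at (285,540). In the side view the tread is at (501,293).

```bash
cat > h.py <<'E'
import numpy as np
def ray(f,u,v):
    d=np.linalg.inv(f["mtx"])@[u,v,1]; E=f["extrinsics"]
    return E[:3,3],E[:3,:3]@(d*[1,-1,-1])
def plane(f,u,v,z):
    o,d=ray(f,u,v); return o+d*(z-o[2])/d[2]
E
python3 - <<'E'
import numpy as np,cv2
from h import *
def blob(im,box,th):
    x0,y0,x1,y1=box; g=im[y0:y1,x0:x1].max(2); m=(g<th).astype(np.uint8)
    n,l,s,c=cv2.connectedComponentsWithStats(m); k=1+s[1:,4].argmax(); print(s[k]); return c[k]+[x0,y0]
S=dict(np.load("scene.npz"));D=dict(np.load("side.npz"))
a=blob(S["color"],(188,282,216,310),50); b=blob(D["color"],(311,178,330,196),50)
print(a,b,plane(S,*a,.04),plane(D,*b,.037))
o,d=ray(S,*a);p,e=ray(D,*b);t=np.linalg.lstsq(np.c_[d,-e],p-o,rcond=None)[0];print("tri",o+d*t[0],p+e*t[1])
for n,(u,v) in dict(lid=(389*.64,446*.64)).items(): print(n,plane(S,u,v,.16))
for n,(u,v) in dict(slick_c=(285,542),slick_ul=(268,520),slick_ur=(293,515),hand=(222,558),combtip=(355,325),combend=(275,307)).items(): print(n,plane(S,u*.64,v*.64,.02).round(3))
E
```

```text
[  8   9  10  13 118]
[10  8  2  3  3]
[200.27118644 297.07627119] [321.33333333 187.        ] [ 0.4657839  -0.31772375  0.04      ] [ 0.45777834 -0.3134972   0.037     ]
tri [ 0.46478511 -0.31703262  0.03256021] [ 0.46009952 -0.31922818  0.03298529]
lid [ 0.61525614 -0.2674768   0.16      ]
slick_c [ 0.444 -0.476  0.02 ]
slick_ul [ 0.4   -0.442  0.02 ]
slick_ur [ 0.447 -0.422  0.02 ]
hand [ 0.329 -0.53   0.02 ]
combtip [ 0.483 -0.003  0.02 ]
combend [0.299 0.003 0.02 ]
```

Tread is at (0.465, -0.317) and the lid axis at (0.615, -0.267). They are 158 mm apart (157 expected), so the bin's yaw is about 18°. Next I shut the fingers and move over.

play_rows:
  commands: [-1, 0.14, 0.15, 0, 0, 0, 0, -1, 0.28, 0.3, 0, 0, 0, 0, -1, 0.42, 0.45, 0, 0, 0, 0.01, -1, 0.56, 0.6, 0, 0, 0, 0.02, -1, 0.7, 0.75, 0, 0, 0, 0.04]
  newtons: 20

```text
time: 0.52
ee_pos: [0.3103, -0.4757, 0.1873]
orientation: [-180.0, 0.0, 18.8]
ft_force: [1.1, -0.4, 0.8]
opening: 0.707
gripper_force: 0.0
```

play_rows:
  commands: [-1, 0.14, 0.14, 0, 0, 0, 0, -1, 0.28, 0.28, 0, 0, 0, 0, -1, 0.42, 0.42, 0, 0, 0, 0, -1, 0.56, 0.56, 0, 0, 0, 0, -1, 0.6, 0.62, 0, 0, 0, 0]

```text
time: 0.93
ee_pos: [0.4345, -0.3472, 0.1875]
orientation: [-179.9, -0.2, 19.2]
ft_force: [0.4, 0.2, -0.8]
opening: 0.324
gripper_force: 0.0
```

play_rows:
  commands: [-1, 0.06, 0.07, -0.05, 0, 0, 0, -1, 0.13, 0.14, -0.2, 0, 0, 0, -1, 0.15, 0.16, -0.35, 0, 0, 0, -1, 0.15, 0.16, -0.45, 0, 0, 0, -1, 0.15, 0.16, -0.45, 0, 0, 0]

```text
time: 1.35
ee_pos: [0.4564, -0.3186, 0.0925]
orientation: [-179.6, 0.3, 18.8]
ft_force: [-0.6, 0.8, 0.5]
opening: 0.017
gripper_force: 0.0
```

```bash
python3 - <<'E'
from workcell import telemetry, eyes
import cv2, numpy as np
s=telemetry.observe(); print({k:np.round(s[k],4) for k in ("time","ee_pos","orientation","ft_force","opening")})
f=eyes.grab_frame("wrist"); w=f["color"]; print(f["mtx"].tolist(),f["mount"].round(3).tolist())
g=eyes.grab_frame("side"); c=cv2.resize(g["color"][130:230,260:360],(500,500),interpolation=cv2.INTER_CUBIC)
cv2.imwrite("pics/w1.png",w[:,:,::-1]); cv2.imwrite("pics/s1.png",c[:,:,::-1])
from scipy.spatial.transform import Rotation as Ro
R=Ro.from_euler("xyz",s["orientation"],degrees=True).as_matrix()
T=np.eye(4);T[:3,:3]=R;T[:3,3]=s["ee_pos"];np.savez("w1.npz",color=w,mtx=f["mtx"],extrinsics=T@f["mount"])
E
```

```text
{'time': np.float64(1.35), 'ee_pos': array([ 0.4564, -0.3186,  0.0925]), 'orientation': array([-179.5514,    0.3081,   18.8145]), 'ft_force': array([-0.5667,  0.7764,  0.4858]), 'opening': np.float64(0.0174)}
[[332.84802930489377, 0.0, 252.58799296323176], [0.0, 332.84802930489377, 193.80715500316285], [0.0, 0.0, 1.0]] [[0.0, 0.956, 0.293, 0.08], [1.0, -0.0, 0.0, 0.001], [0.0, 0.293, -0.956, -0.198], [0.0, 0.0, 0.0, 1.0]]
```

View pics/w1.png

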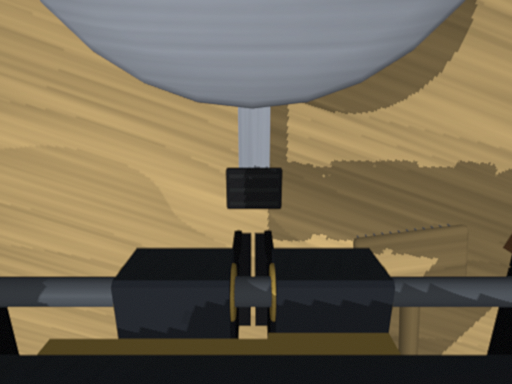

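View pics/s1.png

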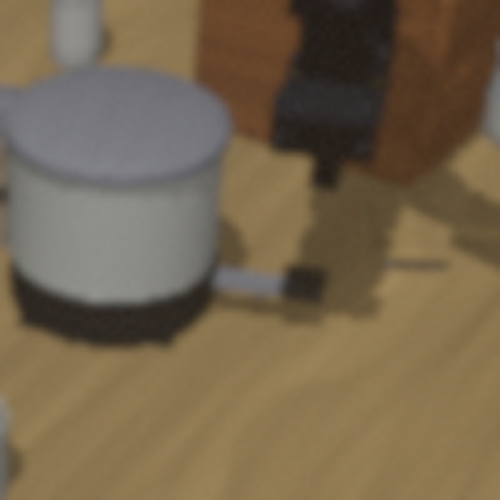

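The wrist view shows the tread at columns 227–281 and rows 168–208, straight ahead of the shut fingertips at (253,235). The side crop shows the fingertips above the tread.

```bash
python3 - <<'E'
from h import *
W=dict(np.load("w1.npz"))
for uv in((254,188),(254,168),(254,208),(227,188),(281,188)): print(plane(W,*uv,.04).round(4))
E
```

```text
[ 0.4645 -0.3177  0.04  ]
[ 0.4797 -0.3125  0.04  ]
[ 0.4488 -0.3231  0.04  ]
[ 0.4576 -0.2977  0.04  ]
[ 0.4714 -0.3376  0.04  ]
```

play_rows:
  commands: [-1, 0.015, 0.01, -0.1, 0, 0, 0, -1, 0.015, 0.01, -0.2, 0, 0, 0, -1, 0.015, 0.01, -0.22, 0, 0, 0, -1, 0.015, 0.01, -0.22, 0, 0, 0, -1, 0.015, 0.01, -0.22, 0, 0, 0]

```text
time: 1.87
ee_pos: [0.4632, -0.3206, 0.0554]
orientation: [179.9, -0.1, 18.7]
ft_force: [0.6, -0.3, 0.0]
opening: 0.009
gripper_force: 0.0
```

play_rows:
  commands: [-1, 0, 0, -0.03, 0, 0, 0, -1, 0, 0, -0.06, 0, 0, 0, -1, 0, 0, -0.08, 0, 0, 0, -1, 0, 0, -0.1, 0, 0, 0, -1, 0, 0, -0.11, 0, 0, 0]

```text
time: 2.28
ee_pos: [0.4621, -0.3193, 0.031]
orientation: [-180.0, 0.0, 18.7]
ft_force: [0.3, 0.1, 0.1]
opening: 0.003
gripper_force: 0.0
```

play_rows:
  commands: [-1, 0, 0, -0.015, 0, 0, 0, -1, 0, 0, -0.03, 0, 0, 0, -1, 0, 0, -0.045, 0, 0, 0, -1, 0, 0, -0.06, 0, 0, 0, -1, 0, 0, -0.065, 0, 0, 0]

```text
time: 2.7
ee_pos: [0.4622, -0.3194, 0.0181]
orientation: [-180.0, 0.0, 18.7]
ft_force: [0.1, -0.3, -0.4]
opening: 0.003
gripper_force: 0.0
```

The force is lower than I expected, so I'll look before going on.

```bash
python3 - <<'E'
from workcell import telemetry, eyes
import cv2, numpy as np
s=telemetry.observe(); print({k:np.round(s[k],4) for k in ("time","ee_pos","ft_force","moment","tau")})
w=eyes.grab_frame("wrist")["color"]; g=eyes.grab_frame("side")["color"]
c=cv2.resize(g[130:230,260:360],(400,400),interpolation=cv2.INTER_CUBIC)
w=cv2.resize(w,(400,300)); o=np.zeros((400,800,3),np.uint8); o[:300,:400]=w; o[:,400:]=c
cv2.imwrite("pics/p2.png",o[:,:,::-1])
E
```

```text
{'time': np.float64(2.7), 'ee_pos': array([ 0.4622, -0.3194,  0.0181]), 'ft_force': array([ 0.0856, -0.2836, -0.3573]), 'moment': array([ 0.0168, -0.0225,  0.0087]), 'tau': array([-2.36000e-02, -4.23876e+01, -2.92440e+00, -2.71239e+01,
       -5.57000e-02, -7.47000e-02, -4.10000e-03])}
```

View pics/p2.png

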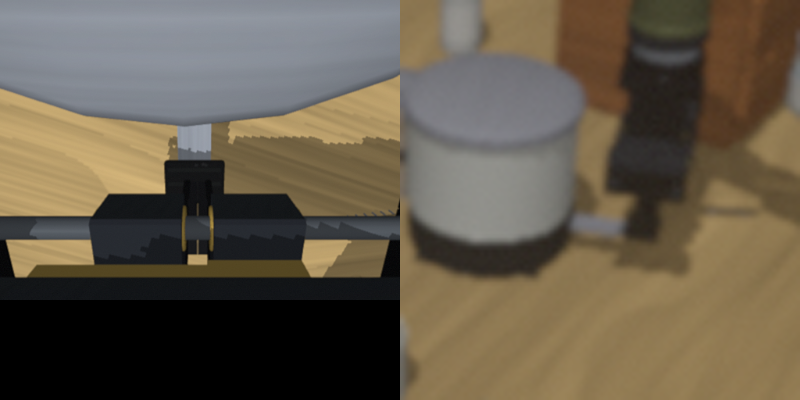

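Wrist view (left) shows the tread at columns 165–223 and rows 160–195, under the fingertips. Side view (right) shows the lid still shut and the fingertip at about (640,205). That doesn't fit a TCP height of 18 mm, so I'll check the fingertip height in the views.

```bash
python3 - <<'E'
from workcell import telemetry, eyes
import cv2, numpy as np
from h import *
from scipy.spatial.transform import Rotation as Ro
s=telemetry.observe(); p=s["ee_pos"]
D=eyes.grab_frame("side"); S=eyes.grab_frame("scene"); w=eyes.grab_frame("wrist")
def proj(f,X):
    E=f["extrinsics"]; c=E[:3,:3].T@(np.array(X)-E[:3,3]); q=f["mtx"]@(c*[1,-1,-1]); return (q[:2]/q[2]).round(1)
T=np.eye(4);T[:3,:3]=Ro.from_euler("xyz",s["orientation"],degrees=True).as_matrix();T[:3,3]=p;w["extrinsics"]=T@w["mount"]
print("side now",proj(D,p),"side at .04",proj(D,[*p[:2],.04]),"prev tip",proj(D,[.4564,-.3186,.0925]))
print("wrist tip",proj(w,p),"tread pts",[proj(w,[.4645,-.3177,z]).tolist() for z in(.04,.02)])
for z in(.04,.018):
  c=np.array([.4645,-.3177]);u=np.array([.949,.316]);v=np.array([-.316,.949])
  print(z,"front edge",proj(w,[*(c+.017*u),z]),"corners L/R",proj(w,[*(c+.017*u+.022*v),z]),proj(w,[*(c+.017*u-.022*v),z]))
im=np.zeros((480,800,3),np.uint8)
im[:400,:400]=cv2.resize(D["color"][160:200,300:340],(400,400),interpolation=cv2.INTER_CUBIC)
im[:400,400:]=cv2.resize(w["color"][180:300,190:310],(400,400),interpolation=cv2.INTER_CUBIC)
cv2.imwrite("pics/p3.png",np.clip(im[:,:,::-1].astype(float)*2,0,255))
E
```

```text
side now [320.5 189.8] side at .04 [321.  185.4] prev tip [323.6 174.7]
wrist tip [250.9 223.1] tread pts [[249.2, 233.0], [249.6, 220.2]]
0.04 front edge [249.3 205. ] corners L/R [210.  204.8] [288.6 205.2]
0.018 front edge [249.7 193.5] corners L/R [214.3 193.3] [285.  193.7][ WARN:0@2.218] global loadsave.cpp:1063 imwrite_ Unsupported depth image for selected encoder is fallbacked to CV_8U.
```

View pics/p3.png

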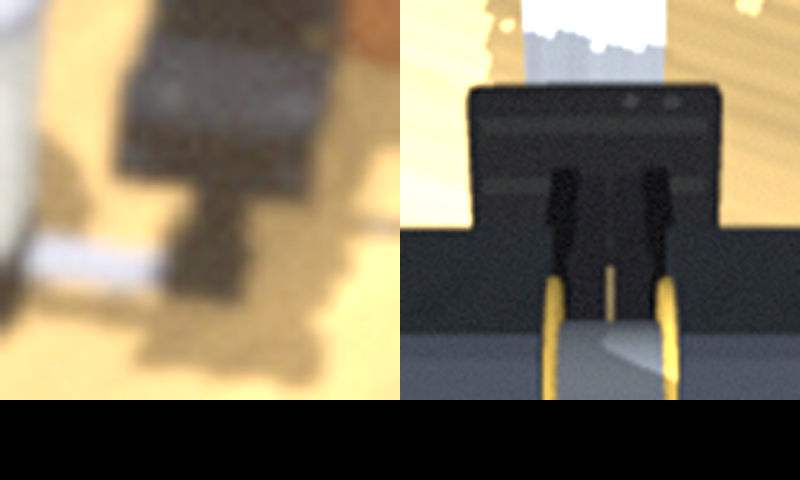

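Both views put the fingertip at about tread height (about 40 mm), so the real tip sits roughly 20 mm above the reported TCP. No force has appeared yet, so I'll descend slowly by feel.

play_rows:
  commands: [-1, 0, 0, -0.005, 0, 0, 0, -1, 0, 0, -0.01, 0, 0, 0, -1, 0, 0, -0.015, 0, 0, 0, -1, 0, 0, -0.02, 0, 0, 0, -1, 0, 0, -0.02, 0, 0, 0]

```text
time: 3.37
ee_pos: [0.4622, -0.3195, 0.0144]
orientation: [-180.0, 0.0, 18.7]
ft_force: [0.6, 0.6, -0.9]
opening: 0.004
gripper_force: 0.0
```

play_rows:
  commands: [-1, 0, 0, -0.005, 0, 0, 0, -1, 0, 0, -0.01, 0, 0, 0, -1, 0, 0, -0.015, 0, 0, 0, -1, 0, 0, -0.02, 0, 0, 0, -1, 0, 0, -0.02, 0, 0, 0]

```text
time: 3.78
ee_pos: [0.4623, -0.3194, 0.0104]
orientation: [-180.0, 0.0, 18.7]
ft_force: [0.5, -0.2, -0.3]
opening: 0.004
gripper_force: 0.0
```

```bash
python3 - <<'E'
from workcell import telemetry, eyes
import cv2, numpy as np
w=eyes.grab_frame("wrist")["color"]; g=eyes.grab_frame("side")["color"]
S0=np.load("side.npz")["color"]
d=cv2.absdiff(g,S0).max(2); print("lid diff side",d[140:165,262:300].mean())
k=w.max(2).astype(int); print("edge col230",k[190:216,230].tolist()); print("row212",k[212,195:300:3].tolist())
im=np.zeros((400,800,3),np.uint8)
im[:,:400]=cv2.resize(g[130:210,260:340],(400,400),interpolation=cv2.INTER_CUBIC)
im[:,400:]=cv2.resize(w[180:280,200:300],(400,400),interpolation=cv2.INTER_CUBIC)
cv2.imwrite("pics/p4.png",np.clip(im[:,:,::-1].astype(float)*2.5,0,255).astype(np.uint8))
E
```

```text
lid diff side 5.331578947368421
edge col230 [162, 162, 162, 153, 126, 106, 104, 105, 103, 106, 104, 105, 105, 104, 104, 104, 105, 106, 102, 71, 34, 18, 21, 19, 20, 21]
row212 [186, 184, 182, 180, 174, 17, 22, 19, 20, 18, 21, 18, 18, 21, 21, 20, 28, 23, 17, 19, 24, 22, 19, 20, 17, 22, 23, 22, 23, 22, 22, 85, 117, 116, 114]
```

View pics/p4.png

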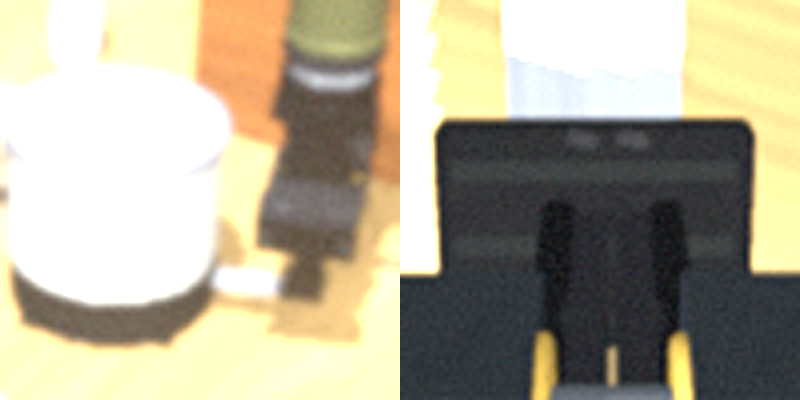

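Side view (left) shows the lid shut and the fingertips just above the tread at about (305,255). In the wrist view (right) the tread edge moved only as the camera descended, so the tread is untouched. By the finger edge at row 230 the shut fingers end about 35 mm above the reported TCP. I'll keep going down by feel.

play_rows:
  commands: [-1, 0, 0, -0.006, 0, 0, 0, -1, 0, 0, -0.012, 0, 0, 0, -1, 0, 0, -0.018, 0, 0, 0, -1, 0, 0, -0.024, 0, 0, 0, -1, 0, 0, -0.025, 0, 0, 0]

```text
time: 4.3
ee_pos: [0.4624, -0.3195, 0.0056]
orientation: [-180.0, 0.0, 18.7]
ft_force: [-0.8, 0.4, 1.1]
opening: 0.004
gripper_force: 0.5
```

play_rows:
  commands: [-1, 0, 0, -0.006, 0, 0, 0, -1, 0, 0, -0.012, 0, 0, 0, -1, 0, 0, -0.018, 0, 0, 0, -1, 0, 0, -0.024, 0, 0, 0, -1, 0, 0, -0.025, 0, 0, 0]

```text
time: 4.72
ee_pos: [0.4622, -0.3197, 0.0015]
orientation: [180.0, 0.0, 18.7]
ft_force: [-2.9, 1.2, 8.6]
opening: 0.006
gripper_force: 3.9
```

Contact: 8.6 N upward, as expected for the shut lid. Pressing on.

play_rows:
  commands: [-1, 0, 0, -0.01, 0, 0, 0, -1, 0, 0, -0.02, 0, 0, 0, -1, 0, 0, -0.03, 0, 0, 0, -1, 0, 0, -0.04, 0, 0, 0, -1, 0, 0, -0.05, 0, 0, 0]

```text
time: 5.13
ee_pos: [0.462, -0.3198, -0.0085]
orientation: [180.0, 0.1, 18.7]
ft_force: [-1.9, 1.8, 7.1]
opening: 0.007
gripper_force: 3.5
```

play_rows:
  commands: [-1, 0, 0, -0.01, 0, 0, 0, -1, 0, 0, -0.02, 0, 0, 0, -1, 0, 0, -0.03, 0, 0, 0, -1, 0, 0, -0.035, 0, 0, 0, -1, 0, 0, -0.04, 0, 0, 0]

```text
time: 5.55
ee_pos: [0.4623, -0.3196, -0.0171]
orientation: [180.0, 0.0, 18.7]
ft_force: [-0.9, 0.8, 4.5]
opening: 0.006
gripper_force: 2.0
```

```bash
python3 - <<'E'
from workcell import telemetry, eyes
import cv2, numpy as np
s=telemetry.observe(); print({k:np.round(s[k],4) for k in ("time","ee_pos","ft_force")})
w=eyes.grab_frame("wrist")["color"]; g=eyes.grab_frame("side")["color"]
im=np.zeros((400,800,3),np.uint8)
im[:,:400]=cv2.resize(g[110:210,250:350],(400,400),interpolation=cv2.INTER_CUBIC)
im[:300,400:]=cv2.resize(w,(400,300))
cv2.imwrite("pics/p5.png",np.clip(im[:,:,::-1].astype(float)*1.7,0,255).astype(np.uint8))
E
```

```text
{'time': np.float64(5.55), 'ee_pos': array([ 0.4623, -0.3196, -0.0171]), 'ft_force': array([-0.8658,  0.8201,  4.5303])}
```

View pics/p5.png

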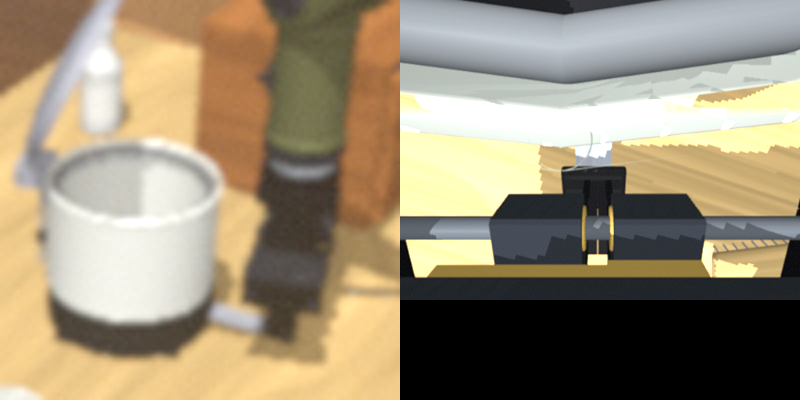

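The side view (left) shows the lid standing up at the back, at (70,90), with the lever down under the finger. A few millimetres more should bring it onto the stop.

play_rows:
  commands: [-1, 0, 0, -0.005, 0, 0, 0, -1, 0, 0, -0.01, 0, 0, 0, -1, 0, 0, -0.015, 0, 0, 0, -1, 0, 0, -0.015, 0, 0, 0, -1, 0, 0, -0.015, 0, 0, 0]

```text
time: 6.07
ee_pos: [0.4625, -0.3197, -0.0186]
orientation: [180.0, 0.0, 18.7]
ft_force: [-5.2, 2.9, 14.4]
opening: 0.004
gripper_force: 7.6
```

On the stop at 14 N; I hold it here.

play_rows:
  commands: [-1, 0, 0, 0, 0, 0, 0, -1, 0, 0, 0, 0, 0, 0, -1, 0, 0, 0, 0, 0, 0, -1, 0, 0, 0, 0, 0, 0, -1, 0, 0, 0, 0, 0, 0]

```text
time: 6.48
ee_pos: [0.4626, -0.3197, -0.0186]
orientation: [180.0, 0.0, 18.7]
ft_force: [-5.0, 3.7, 14.8]
opening: 0.004
gripper_force: 7.6
```

play_rows:
  commands: [-1, 0, 0, 0, 0, 0, 0, -1, 0, 0, 0, 0, 0, 0, -1, 0, 0, 0, 0, 0, 0, -1, 0, 0, 0, 0, 0, 0, -1, 0, 0, 0, 0, 0, 0]

```text
time: 6.9
ee_pos: [0.4625, -0.3197, -0.0186]
orientation: [180.0, 0.0, 18.7]
ft_force: [-6.7, 2.8, 14.3]
opening: 0.007
gripper_force: 7.6
```

play_rows:
  commands: [-1, 0, 0, 0, 0, 0, 0, -1, 0, 0, 0, 0, 0, 0, -1, 0, 0, 0, 0, 0, 0, -1, 0, 0, 0, 0, 0, 0, -1, 0, 0, 0, 0, 0, 0]

```text
time: 7.32
ee_pos: [0.4626, -0.3197, -0.0186]
orientation: [180.0, 0.0, 18.7]
ft_force: [-5.9, 3.0, 15.3]
opening: 0.007
gripper_force: 7.6
```

play_rows:
  commands: [-1, 0, 0, 0, 0, 0, 0, -1, 0, 0, 0, 0, 0, 0, -1, 0, 0, 0, 0, 0, 0, -1, 0, 0, 0, 0, 0, 0, -1, 0, 0, 0, 0, 0, 0]

```text
time: 7.73
ee_pos: [0.4625, -0.3197, -0.0186]
orientation: [180.0, 0.0, 18.7]
ft_force: [-4.2, 3.0, 15.8]
opening: 0.003
gripper_force: 7.6
```

play_rows:
  commands: [-1, 0, 0, 0, 0, 0, 0, -1, 0, 0, 0, 0, 0, 0, -1, 0, 0, 0, 0, 0, 0, -1, 0, 0, 0, 0, 0, 0, -1, 0, 0, 0, 0, 0, 0]

```text
time: 8.15
ee_pos: [0.4625, -0.3197, -0.0186]
orientation: [180.0, 0.0, 18.7]
ft_force: [-5.4, 2.2, 15.6]
opening: 0.01
gripper_force: 7.6
```

play_rows:
  commands: [-1, 0, 0, 0, 0, 0, 0, -1, 0, 0, 0, 0, 0, 0, -1, 0, 0, 0, 0, 0, 0, -1, 0, 0, 0, 0, 0, 0, -1, 0, 0, 0, 0, 0, 0]

```text
time: 8.57
ee_pos: [0.4626, -0.3197, -0.0185]
orientation: [180.0, 0.0, 18.7]
ft_force: [-5.5, 2.5, 14.1]
opening: 0.007
gripper_force: 7.6
```

play_rows:
  commands: [-1, 0, 0, 0, 0, 0, 0, -1, 0, 0, 0, 0, 0, 0, -1, 0, 0, 0, 0, 0, 0, -1, 0, 0, 0, 0, 0, 0, -1, 0, 0, 0, 0, 0, 0]

```text
time: 8.98
ee_pos: [0.4626, -0.3197, -0.0186]
orientation: [180.0, 0.0, 18.7]
ft_force: [-5.4, 3.1, 14.5]
opening: 0.005
gripper_force: 7.6
```

play_rows:
  commands: [-1, 0, 0, 0, 0, 0, 0, -1, 0, 0, 0, 0, 0, 0, -1, 0, 0, 0, 0, 0, 0, -1, 0, 0, 0, 0, 0, 0, -1, 0, 0, 0, 0, 0, 0]

```text
time: 9.4
ee_pos: [0.4625, -0.3197, -0.0186]
orientation: [180.0, 0.0, 18.7]
ft_force: [-5.3, 3.7, 14.8]
opening: 0.008
gripper_force: 7.6
```

play_rows:
  commands: [-1, 0, 0, 0, 0, 0, 0, -1, 0, 0, 0, 0, 0, 0, -1, 0, 0, 0, 0, 0, 0, -1, 0, 0, 0, 0, 0, 0, -1, 0, 0, 0, 0, 0, 0]

```text
time: 9.82
ee_pos: [0.4625, -0.3197, -0.0186]
orientation: [180.0, 0.0, 18.7]
ft_force: [-6.0, 3.3, 14.7]
opening: 0.005
gripper_force: 7.6
```

```bash
python3 - <<'E'
from workcell import telemetry, eyes
import cv2, numpy as np
s=telemetry.observe(); print({k:np.round(s[k],4) for k in ("time","ee_pos","ft_force")})
g=eyes.grab_frame("side")["color"]
im=cv2.resize(g[90:210,240:360],(480,480),interpolation=cv2.INTER_CUBIC)
cv2.imwrite("pics/p6.png",np.clip(im[:,:,::-1].astype(float)*1.7,0,255).astype(np.uint8))
E
```

```text
{'time': np.float64(9.8167), 'ee_pos': array([ 0.4625, -0.3197, -0.0186]), 'ft_force': array([-5.9729,  3.3252, 14.7157])}
```

View pics/p6.png

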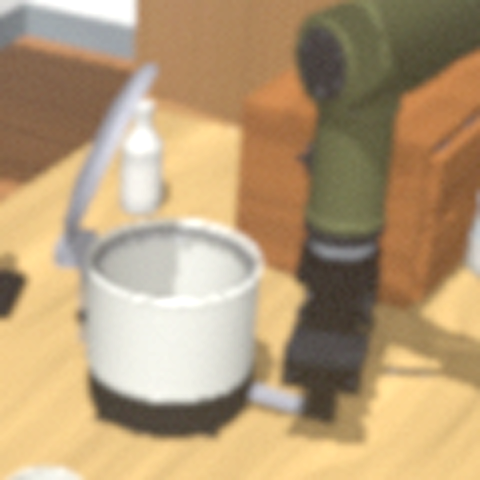

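The lid stands wide open at (110,150), held for about 3.7 s. Now a slow release at about 10 mm/s.

play_rows:
  commands: [-1, 0, 0, 0.004, 0, 0, 0, -1, 0, 0, 0.008, 0, 0, 0, -1, 0, 0, 0.012, 0, 0, 0, -1, 0, 0, 0.016, 0, 0, 0, -1, 0, 0, 0.02, 0, 0, 0]

```text
time: 10.28
ee_pos: [0.4623, -0.3196, -0.0165]
orientation: [180.0, 0.0, 18.7]
ft_force: [-2.0, 0.5, 2.5]
opening: 0.005
gripper_force: 1.4
```

play_rows:
  commands: [-1, 0, 0, 0.004, 0, 0, 0, -1, 0, 0, 0.008, 0, 0, 0, -1, 0, 0, 0.012, 0, 0, 0, -1, 0, 0, 0.016, 0, 0, 0, -1, 0, 0, 0.02, 0, 0, 0]

```text
time: 10.7
ee_pos: [0.4621, -0.3197, -0.0122]
orientation: [-180.0, 0.0, 18.7]
ft_force: [-4.0, 0.4, 3.9]
opening: 0.007
gripper_force: 2.2
```

play_rows:
  commands: [-1, 0, 0, 0.004, 0, 0, 0, -1, 0, 0, 0.008, 0, 0, 0, -1, 0, 0, 0.012, 0, 0, 0, -1, 0, 0, 0.016, 0, 0, 0, -1, 0, 0, 0.02, 0, 0, 0]

```text
time: 11.12
ee_pos: [0.462, -0.3197, -0.0082]
orientation: [-180.0, 0.0, 18.7]
ft_force: [-4.7, 0.1, 5.4]
opening: 0.009
gripper_force: 2.8
```

play_rows:
  commands: [-1, 0, 0, 0.004, 0, 0, 0, -1, 0, 0, 0.008, 0, 0, 0, -1, 0, 0, 0.012, 0, 0, 0, -1, 0, 0, 0.016, 0, 0, 0, -1, 0, 0, 0.02, 0, 0, 0]

```text
time: 11.53
ee_pos: [0.462, -0.3197, -0.0041]
orientation: [-180.0, 0.0, 18.7]
ft_force: [-4.9, 0.4, 6.1]
opening: 0.009
gripper_force: 3.3
```

Tracking well. I continue, slower near the end.

play_rows:
  commands: [-1, 0, 0, 0.004, 0, 0, 0, -1, 0, 0, 0.008, 0, 0, 0, -1, 0, 0, 0.012, 0, 0, 0, -1, 0, 0, 0.016, 0, 0, 0, -1, 0, 0, 0.02, 0, 0, 0]

```text
time: 11.95
ee_pos: [0.4622, -0.3197, 0.0001]
orientation: [180.0, 0.0, 18.7]
ft_force: [-4.8, -0.1, 6.5]
opening: 0.006
gripper_force: 3.6
```

play_rows:
  commands: [-1, 0, 0, 0.003, 0, 0, 0, -1, 0, 0, 0.006, 0, 0, 0, -1, 0, 0, 0.009, 0, 0, 0, -1, 0, 0, 0.012, 0, 0, 0, -1, 0, 0, 0.014, 0, 0, 0]

```text
time: 12.37
ee_pos: [0.4623, -0.3196, 0.003]
orientation: [180.0, 0.0, 18.7]
ft_force: [-5.2, 0.0, 8.5]
opening: 0.004
gripper_force: 3.8
```

play_rows:
  commands: [-1, 0, 0, 0.002, 0, 0, 0, -1, 0, 0, 0.004, 0, 0, 0, -1, 0, 0, 0.006, 0, 0, 0, -1, 0, 0, 0.008, 0, 0, 0, -1, 0, 0, 0.01, 0, 0, 0]

```text
time: 12.78
ee_pos: [0.4625, -0.3196, 0.005]
orientation: [180.0, 0.0, 18.7]
ft_force: [-3.4, 0.9, 7.0]
opening: 0.008
gripper_force: 3.7
```

play_rows:
  commands: [-1, 0, 0, 0.002, 0, 0, 0, -1, 0, 0, 0.004, 0, 0, 0, -1, 0, 0, 0.006, 0, 0, 0, -1, 0, 0, 0.008, 0, 0, 0, -1, 0, 0, 0.01, 0, 0, 0]

```text
time: 13.2
ee_pos: [0.463, -0.3191, 0.0062]
orientation: [-180.0, -0.0, 18.7]
ft_force: [0.4, 0.3, 0.9]
opening: 0.003
gripper_force: 0.0
```

The finger has left the tread at rest height. Now rising gently, then clear.

play_rows:
  commands: [-1, 0, 0, 0.02, 0, 0, 0, -1, 0, 0, 0.05, 0, 0, 0, -1, 0, 0, 0.1, 0, 0, 0, -1, -0.03, -0.01, 0.2, 0, 0, 0, -1, -0.05, -0.02, 0.3, 0, 0, 0]

```text
time: 13.62
ee_pos: [0.4521, -0.3231, 0.0674]
orientation: [-180.0, 0.0, 18.8]
ft_force: [0.8, -0.8, 0.7]
opening: 0.004
gripper_force: 0.0
```

play_rows:
  commands: [-1, -0.05, -0.02, 0.1, 0, 0, 0, -1, -0.1, -0.03, 0.2, 0, 0, 0, -1, -0.15, -0.05, 0.3, 0, 0, 0, -1, -0.15, -0.05, 0.3, 0, 0, 0, -1, -0.15, -0.05, 0.3, 0, 0, 0]

```text
time: 14.03
ee_pos: [0.4232, -0.3347, 0.1286]
orientation: [179.8, -0.1, 18.6]
ft_force: [0.4, -0.7, 0.6]
opening: 0.007
gripper_force: 0.0
```

```bash
python3 - <<'E'
from workcell import telemetry, eyes
import cv2, numpy as np
s=telemetry.observe(); print({k:np.round(s[k],4) for k in ("time","ee_pos","ft_force")})
o=np.zeros((300,800,3),np.uint8)
for i,n in enumerate(("scene","side")): o[:,400*i:400*i+400]=cv2.resize(eyes.grab_frame(n)["color"],(400,300),interpolation=cv2.INTER_AREA)
cv2.imwrite("pics/p7.png",o[:,:,::-1])
E
```

```text
{'time': np.float64(14.0333), 'ee_pos': array([ 0.4232, -0.3347,  0.1286]), 'ft_force': array([ 0.4005, -0.7245,  0.6251])}
```

View pics/p7.png

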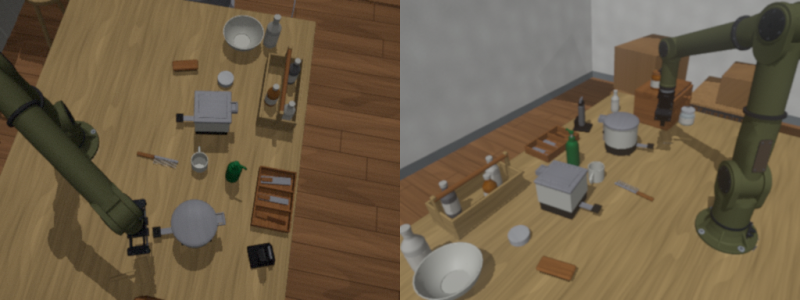

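The lid is shut (scene (195,222)), the gripper is clear of it at (138,228), and everything else is where it was. Handing in.

```bash
python3 -c "
from workcell import sign_off; print(sign_off())"
```

```text
the job is handed in; nothing more can be done
None
```

I pressed the round bin's lever to its stop and held the lid wide open for about 3.7 s, then let it down slowly under the finger; the final pictures show it shut and nothing else moved, and the job is handed in (no verdict was returned).

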